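Long carton from the display case into the shopping basket

TASK

Draw the long carton out of its lane in the cardboard display case by the end that sticks out, put it down on the open counter and let go, then take it again by its middle, lift it clear of the counter and lay it down close along the right-hand edge of the counter, square to the edge and centred in front of the shopping basket that stands below. Let go, and then push it sideways off the edge so that it drops into the basket and lies flat in there; do not carry it out over the edge through the air. Leave the short cartons and the other goods where they are.

Things in the scene. Friction and masses are not known exactly. Their poses are not given: they have to be found in the camera images.
- foil_center (a point): The long carton (foil-roll box, white card with a grey band), a rigid block 220 mm long, 50 wide, 44 high, about 0.3 kg. The point is its very centre, 22 mm above its underside; x along its length, y across, z up. At the start it lies in one lane of the display case, its -x end some 65 mm out of the lane's front: it is drawn out in its own -x direction. No other carton sticks far out.
- foil: The same long carton; origin at the centre of its underside, same axes. The lane leaves 4 mm on each side of it, so only the end that sticks out can be gripped.
- rack_front (a point): Cardboard display case, fixed, no floor: three lanes 58 mm wide, 63 mm pitch, walls 5 mm thick and 55 mm high (back wall 75), 170 mm deep, 194 mm wide. The point is the middle of its open front at counter level; lanes run along x, the case lies on the point's +x side and opens to -x, towards the right side of the counter (world -y within 13 degrees).
- edge (a point): A point on the straight right-hand edge of the counter, at counter-top level (z = 0). The edge runs along world x (this point's x axis) at the y of this point; the counter is on the +y side, the drop on the -y side. The counter top is 35 mm thick.
- basket_in (a point): The shopping basket, brown-red plastic, fixed on a low bench beside and below the counter. The point is the centre of its inner floor. Open top; inside 410 mm along x (roughly along the counter edge) by 280 mm along y, sides 134 mm high above the floor; the rim is about 50 mm below the counter top. Its near side is tucked a little under the counter edge.
- short_a_center (a point): Short carton lying in another lane of the case, 100 x 50 x 44 mm, its front end about 5 mm out of the lane; its centre. To be left alone.
- short_b_center (a point): The second short carton, the same size, in the remaining lane; its centre. To be left alone.
- can_mid (a point): Low tin can, 82 mm across, 45 mm high on the counter; its centre. To be left alone.
- jar_mid (a point): Amber jar, 70 mm across, 100 mm high, standing on the counter; its centre. To be left alone.
- bottle_mid (a point): Green bottle, 66 mm across, 200 mm high, standing on the counter; its centre. To be left alone.
- cup_mid (a point): White mug, 72 mm across, 85 mm high, standing on the counter; its centre. To be left alone.

How it is judged (in metres and radians):
On the way, in this order (a step that is already met when the one before it is completed fails the run):
1. the long carton is right out of its lane, lying on the counter, let go (x of foil_center in the frame of rack_front below -0.105 m and height (world z) of foil_center between 0.015 and 0.03 m and angle between foil_center's own x axis and vertical above 1.47 rad and contact force between the fingers and foil below 0.05 N and linear speed of foil below 0.02 m/s), for 0.2 s.
2. it is held by its middle (within 45 mm of its centre) and lifted clear of the counter by at least 10 mm (horizontal distance between the grasp point and foil_center below 0.045 m and height (world z) of foil_center above 0.032 m and contact force between the fingers and foil above 1 N), for 0.1 s.
3. it lies on the counter along the right-hand edge (centre within 100 mm of the edge, square to within 0.2 rad), centred on the basket to within 50 mm, let go (y of foil_center in the frame of edge between 0 and 0.1 m and angle between the x axis of foil_center and the x axis of edge, either way round below 0.2 rad and x of foil_center in the frame of basket_in between -0.05 and 0.05 m and height (world z) of foil_center between 0.015 and 0.03 m and contact force between the fingers and foil below 0.05 N and linear speed of foil below 0.02 m/s), for 0.2 s.
At the end, for the whole second after the job is handed in: The long carton rests inside the basket: its centre inside the basket's walls and less than 60 mm above its floor, its length level to within 0.3 rad, at rest (x of foil_center in the frame of basket_in between -0.17 and 0.17 m and y of foil_center in the frame of basket_in between -0.13 and 0.13 m and z of foil_center in the frame of basket_in between 0 and 0.06 m and angle between foil_center's own x axis and vertical between 1.27 and 1.87 rad and linear speed of foil below 0.02 m/s); the robot touches nothing.
It fails at once if the carton was carried out over the edge through the air (y of foil_center in the frame of edge below -0.01 m and height (world z) of foil_center above 0.045 m).
It fails at once if a short carton or another of the listed goods was moved by more than 30 mm (distance of any of short_a_center, short_b_center, can_mid, jar_mid, bottle_mid, cup_mid from where it was at the start of the episode above 0.03 m).
It also fails if it takes over 64 s, if anything falls off the work surface, if the arm or the gripper's body presses on something with over 40 N, if the wrist force passes 120 N, or if a joint passes its speed limit or range.

ROBOT

A 6-joint arm with a two-finger parallel gripper is mounted at the origin on the work surface. World frame = base frame: x ahead of the robot, y to its left, z up, the work surface at z = 0. Lengths are in m, angles in degrees, forces in N, time in s.
With the tool pointing down it reaches from about 0.375 to 0.9 m from the base axis. Payload 3.1 kg.
Tool frame: the origin (TCP) lies at the very end of the fingers, on their centre line; the grasp point (between the pads) lies 19 mm behind it (arm.pinch_z is the distance from the TCP to the grasp point, in m); z points along the fingers, y is the line along which they close (so a half turn about z gives the same grasp; the last joint's range is limited). The gripper opens to 87 mm and grips with 3 to 60 N. Pads are 19 mm wide; open, the fingers measure 117 mm over their backs; the gripper's body (75 mm by 190 mm) begins 51 mm behind the grasp point.
Start: joints at [-79.269, 30.224, 82.088, -0, 67.689, -10.227], TCP at [0.224, -0.584, 0.223] pointing down, gripper open.
Joint ranges: [-176.69, 176.69], [-43.24, 126.21], [12.49, 139.97], [-82, 262], [0, 151.66], [-163.58, 163.58]. Speed limits (degrees/s): [159.86, 159.86, 180, 180, 180, 180].

INTERFACE

Orientations are given as [roll, pitch, yaw] about the fixed x, y, z axes, in that order (R = Rz(yaw) Ry(pitch) Rx(roll)).
In Python, from rig import arm, eoat, planner, imaging, job, current_clock, current_joints, current_joint_vel, current_joint_efforts, current_tool_pos, current_tool_rot, current_ft_force, current_wrist_torque, current_finger_gap, current_finger_force gives the robot as it stands. Calls block until the motion is done:
- arm.move_ptp(position, orientation): joint-space move of the TCP to a pose.
- arm.move_l(position, frame=None, max_speed=0.15): straight line of the TCP; frame=None keeps the orientation; max_speed is the mean speed in m/s.
- arm.goto_joints(angles): joint-space move.
- eoat.command_gripper(opening): opening from 0.0 (shut) to 1.0 (fully open); the grip force is fixed at half the most; returns when the fingers have stopped.
- arm.wait(seconds).
- planner.solve_ik(position, orientation): joint angles nearest the present ones, or None.
- imaging.capture(name): name is "scene" or "top"; returns a dict with "frame" (400x640x3 uint8, red, green, blue), "z_map" (400x640 float32, m along the optical axis (not along the pixel's ray), 0 where there is no reading), "intrinsics" (3x3 intrinsics, pixels), "distortion" ([k1, k2, p1, p2, k3] as OpenCV has them; the pictures are not rectified), "position" and "orientation" of the camera in the world. Camera axes: x right, y down, z forward; pixel columns grow to the right and rows downward; lengths in m; the calibration is good to about 2 mm. A picture is of the moment at which its call begins.
A pose or a line that the arm cannot do raises arm.Unreachable and nothing moves.
- job.close_job(): hands the job in; it is judged then, once.
Readings, each from a call of its own:
- current_clock(): time.
- current_joints(): joint angles.
- current_joint_vel(): joint speeds.
- current_joint_efforts(): joint torques, N m.
- current_tool_pos(): TCP position.
- current_tool_rot(): TCP orientation.
- current_ft_force(): force on the tool from outside, world axes, zero at the start.
- current_wrist_torque(): the same for the moment, N m.
- current_finger_gap(): opening from 0.0 (shut) to 1.0 (fully open).
- current_finger_force(): force on a finger pad.
Only numpy, scipy, OpenCV 4.12 (cv2) and the standard library are available. Lean on these libraries where they do the work, as an engineer would, in place of code of your own. Each camera call takes 0.05 s, during which the arm holds its last target. There are 200 camera calls.

## Working session

There is one attempt and no reset: what is moved stays moved. The work goes in short steps, each a Python script; the robot and the scene stay as the last script left them, time stands still between calls to the robot, and variables do not carry over. Pictures are saved under pics/ and viewed, at most 10 in all, crops included, and the job is handed in when it is done.

```bash
mkdir -p pics
cat > h.py <<'E'
import numpy as np, cv2
from scipy.spatial.transform import Rotation as R
from rig import *
def cam(n,png=None):
    c=imaging.capture(n)
    if png: cv2.imwrite('pics/'+png,c["frame"][:,:,::-1])
    return c
def rot(o):
    o=np.array(o,float)
    if o.shape==(3,3): return o
    if o.size==4: return R.from_quat(o).as_matrix()
    return R.from_euler('xyz',o,degrees=True).as_matrix()
def cloud(c):
    K=np.array(c["intrinsics"]);D=np.array(c["distortion"],float);z=c["z_map"]
    h,w=z.shape;u,v=np.meshgrid(np.arange(w),np.arange(h))
    p=cv2.undistortPoints(np.stack([u,v],-1).reshape(-1,1,2).astype(np.float64),K,D).reshape(h,w,2)
    P=np.concatenate([p*z[...,None],z[...,None]],-1)
    W=P@rot(c["orientation"]).T+np.array(c["position"]); W[z==0]=np.nan
    return W
E
python3 - <<'E'
from h import *
for n in("top","scene"):
    c=cam(n,n+"0.png");print(n,c["position"],c["orientation"],c["intrinsics"]);np.save(n+"0.npy",cloud(c))
print(current_clock(),current_tool_rot())
E
```

```text
top [0.26850229 0.08796729 1.51446331] [-170.30395772    0.68369814  -90.89498143] [[476.28233434   0.         329.80739121]
 [  0.         476.28233434 200.95985245]
 [  0.           0.           1.        ]]
scene [1.29414664 0.59323045 1.14774593] [-1.42141981e+02 -5.73812992e-02  1.24036062e+02] [[499.31053744   0.         317.81947488]
 [  0.         499.31053744 191.54081532]
 [  0.           0.           1.        ]]
0.1 [-1.79890773e+02 -1.95283966e-02  2.09562076e+01]
```

View pics/top0.png

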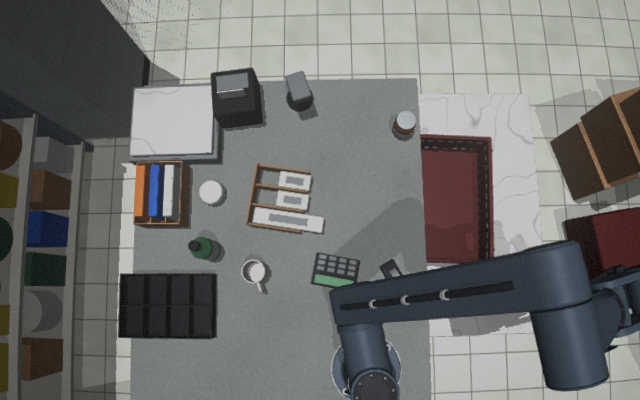

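View pics/scene0.png

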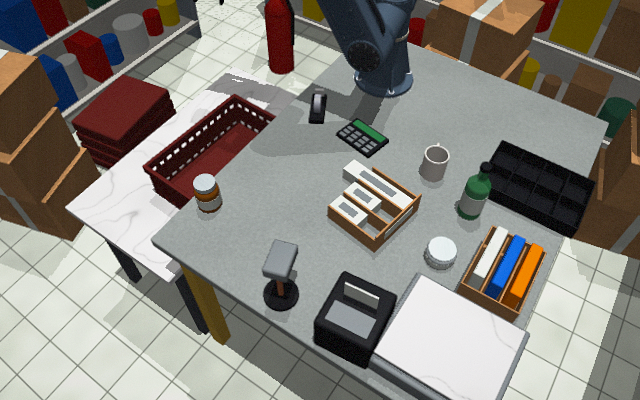

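The top view shows the long carton in the lane nearest the robot, at about (252–323, 207–232), with its free end on the right. The basket is at columns 422–492, rows 136–264, and the counter edge is near column 420. The jar is at (404,124). I'll measure these next.

Run:
```python
from h import *
W=np.load("top0.npy"); im=cv2.imread("pics/top0.png")
def q(u,v): return np.round(W[v,u],3)
for p in [(340,200),(300,150),(257,213),(320,218),(320,230),(285,220),(291,181),(291,199),(404,118),(440,200),(480,200),(450,150),(450,240),(335,270),(390,268),(255,272)]: print(p,q(*p))
# carton top
m=np.zeros(W.shape[:2],bool);m[200:238,245:330]=1
m&=(W[...,2]>0.036)&(W[...,2]<0.05)
hsv=cv2.cvtColor(im,cv2.COLOR_BGR2HSV); m&=hsv[...,1]<50
P=W[m]; r=cv2.minAreaRect((P[:,:2]*1000).astype(np.float32)); print("foil",r,len(P),np.median(P[:,2]))
# edge: counter z boundary, per row
for v in range(100,256,15):
    z=W[v,:,2]; i=[u for u in range(380,440) if abs(z[u])<0.015]; print(v,max(i),W[v,max(i)][:2].round(3),end=' | ')
print()
Ws=np.load("scene0.npy")
for nm,w in(("top",W),("scene",Ws)):
    b=w[(w[...,2]>-0.075)&(w[...,2]<-0.035)&(w[...,1]<-0.2)&(w[...,1]>-.6)&(w[...,0]>.1)&(w[...,0]<.9)]
    print(nm,len(b),np.percentile(b,[0,1,5,50,95,99,100],axis=0).round(3).tolist())
    f=w[(w[...,2]>-0.25)&(w[...,2]<-0.15)&(w[...,1]<-0.2)&(w[...,1]>-.5)&(w[...,0]>.2)&(w[...,0]<.75)]
    print(len(f),np.percentile(f,[1,50,99],axis=0).round(3).tolist())
s=cv2.imread("pics/scene0.png")
cv2.imwrite("pics/c1.png",np.hstack([cv2.resize(im[120:280,240:340],(400,600),interpolation=2)[:,:400],cv2.resize(im[110:290,380:500],(400,600),interpolation=2)]))
```

```text
(340, 200) [ 0.531  0.069 -0.006]
(300, 150) [ 0.701  0.198 -0.005]
(257, 213) [0.487 0.332 0.036]
(320, 218) [0.467 0.133 0.044]
(320, 230) [0.43  0.134 0.04 ]
(285, 220) [0.462 0.242 0.048]
(291, 181) [0.586 0.223 0.045]
(291, 199) [0.528 0.223 0.044]
(404, 118) [ 0.769 -0.135  0.1  ]
(440, 200) [ 0.554 -0.295 -0.178]
(480, 200) [ 0.546 -0.431 -0.14 ]
(450, 150) [ 0.744 -0.346 -0.186]
(450, 240) [ 0.409 -0.326 -0.187]
(335, 270) [0.306 0.089 0.02 ]
(390, 268) [ 0.309 -0.083  0.02 ]
(255, 272) [0.303 0.342 0.003]
foil ((486.4324951171875, 229.89718627929688), (217.11349487304688, 94.21471405029297), 80.47635650634766) 1314 0.043071823125890085
100 417 [ 0.869 -0.198] | 115 419 [ 0.816 -0.202] | 130 419 [ 0.763 -0.199] | 145 420 [ 0.711 -0.2  ] | 160 421 [ 0.657 -0.199] | 175 422 [ 0.609 -0.201] | 190 422 [ 0.559 -0.199] | 205 423 [ 0.509 -0.199] | 220 424 [ 0.46  -0.199] | 235 425 [ 0.412 -0.201] | 250 425 [ 0.364 -0.199] | 
top 1304 [[0.321, -0.461, -0.075], [0.325, -0.455, -0.074], [0.329, -0.451, -0.071], [0.587, -0.43, -0.053], [0.757, -0.233, -0.045], [0.762, -0.217, -0.042], [0.766, -0.212, -0.038]]
6558 [[0.321, -0.497, -0.195], [0.539, -0.341, -0.185], [0.746, -0.238, -0.155]]
scene 1518 [[0.318, -0.455, -0.075], [0.322, -0.452, -0.075], [0.329, -0.445, -0.073], [0.568, -0.424, -0.054], [0.76, -0.257, -0.047], [0.763, -0.239, -0.045], [0.766, -0.229, -0.042]]
2985 [[0.206, -0.488, -0.194], [0.512, -0.395, -0.183], [0.748, -0.323, -0.151]]
```

View pics/c1.png

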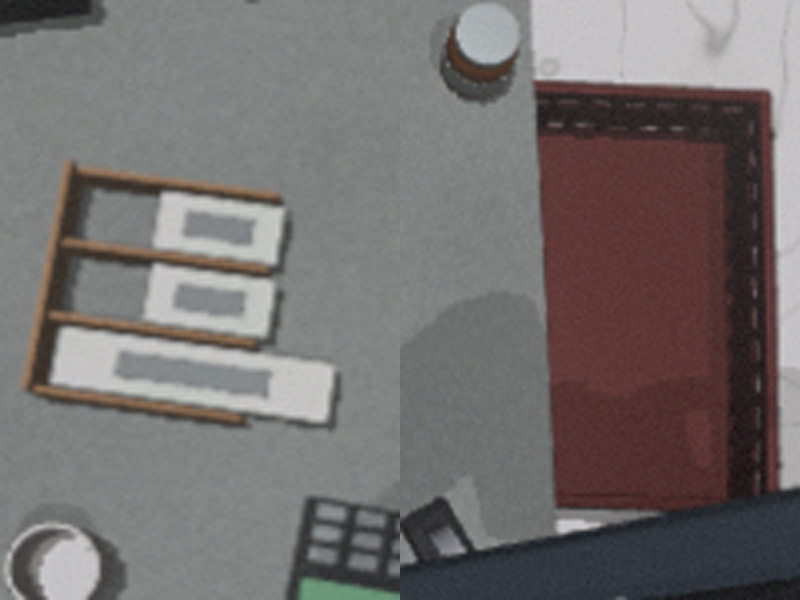

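```bash
cat >> h.py <<'E'
def onplane(c,uv,z):
    K=np.array(c["intrinsics"]);D=np.array(c["distortion"],float)
    p=cv2.undistortPoints(np.array(uv,float).reshape(-1,1,2),K,D).reshape(-1,2)
    d=np.c_[p,np.ones(len(p))]@rot(c["orientation"]).T; o=np.array(c["position"])
    return o+d*((z-o[2])/d[:,2])[:,None]
def foil(c,pt,z=0.044,rad=0.15):
    """rect of the white/grey top seen from above; pt = world xy on it"""
    f=c["frame"].astype(int); W=cloud(c)
    m=((f.max(2)-f.min(2))<40)&(W[...,2]>z-.012)&(W[...,2]<z+.02)&(f.mean(2)>95)
    m&=np.hypot(W[...,0]-pt[0],W[...,1]-pt[1])<rad
    n,l=cv2.connectedComponents(m.astype(np.uint8),connectivity=4)
    d=np.where(m,np.hypot(W[...,0]-pt[0],W[...,1]-pt[1]),9); k=l[np.unravel_index(d.argmin(),d.shape)]
    vu=np.argwhere(l==k); P=onplane(c,vu[:,::-1],z)[:,:2]
    (cx,cy),(a,b),ang=cv2.minAreaRect((P*1000).astype(np.float32))
    if a<b: a,b,ang=b,a,ang+90
    cov=np.linalg.eigh(np.cov(P.T))[1][:,1]
    return (np.round([cx,cy,a,b],1),ang,np.degrees(np.arctan2(cov[1],cov[0])),P.mean(0).round(4),len(P),np.c_[vu[:,::-1]][[vu[:,1].argmin(),vu[:,1].argmax()]].tolist())
E
python3 - <<'E'
from h import *
c=cam("top"); print(foil(c,(0.46,0.2)))
K=lambda uv:onplane(c,uv,0.055)[:,:2].round(3).tolist()
f=lambda x,y:(240+x/4-.5,120+y/3.75-.5)
print("walls front ends",K([f(280,196),f(270,268),f(258,343),f(246,419)]))
print("foil top corners",onplane(c,[f(338,366),f(331,422),f(58,325),f(50,385)],0.044)[:,:2].round(3).tolist())
E
```

```text
(array([463.3, 233.6, 217.4,  53.9]), 80.5099868774414, np.float64(80.68908459640076), array([0.4644, 0.2333]), 1136, [[253, 219], [323, 217]])
walls front ends [[0.612, 0.164], [0.551, 0.172], [0.488, 0.182], [0.425, 0.192]]
foil top corners [[0.469, 0.12], [0.423, 0.127], [0.508, 0.34], [0.457, 0.346]]
```

Run:
```python
from h import *
a=np.radians(80.65); d=-np.array([np.cos(a),np.sin(a)]); C=np.array([.4645,.233]); g=C+.082*d; e=g+.175*d
for y in (80.65,-99.35):
    s=[planner.solve_ik([*p,z],[180,0,y]) for p,z in((g,.18),(g,.009),(e,.009))]; print(y,s)
    if y>0 and all(x is not None for x in s): Y=y; break
    Y=y
t0=current_clock()
arm.move_ptp([*g,.18],[180,0,Y]); arm.move_l([*g,.009]); print(current_ft_force())
eoat.command_gripper(0.0); print(current_finger_gap(),current_finger_force())
arm.move_l([*e,.009],max_speed=.1); print(current_ft_force(),current_finger_force(),current_tool_pos())
eoat.command_gripper(1.0); arm.move_l([*e,.16]); 
arm.wait(.2)
print(current_clock()-t0)
c=cam("top","t1.png"); print(foil(c,C+.175*d))
```

```text
80.65 [array([ 5.14705052e+00,  2.25561130e+01,  1.05610501e+02, -2.54444375e-14,
        5.18333863e+01,  1.44970505e+01]), array([ 5.14705052e+00,  4.13535346e+01,  1.11882944e+02, -2.54444375e-14,
        2.67635212e+01,  1.44970505e+01]), array([-1.79918907e+01,  4.04640355e+01,  1.19523615e+02, -2.54444375e-14,
        2.00123494e+01, -8.64189070e+00])]
[-0.06485573  0.15219692  0.22398124]
0.5730885627974536 29.997208868153393
[-1.71320926 -1.31879505  3.87213526] 29.993566847406328 [ 0.42251109 -0.0205963   0.00903967]
8.8917
(array([443.3, 101.7, 139.4,  51.3]), 80.81550598144531, np.float64(81.1907386030718), array([0.4438, 0.1022]), 720, [[307, 229], [353, 221]])
```

View pics/t1.png

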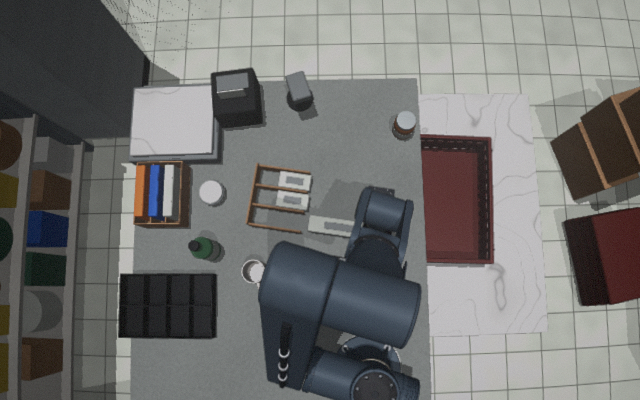

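The carton is out of its lane: its rear end is at (307,218), just clear of the case front, and it is lying flat. Next I'll take it by the middle and lay it along the edge.

Run:
```python
from h import *
a=np.radians(80.65); d=-np.array([np.cos(a),np.sin(a)]); M=np.array([.4645,.233])+.175*d
q=[.543,-.145]
s=[planner.solve_ik(p,[180,0,y]) for p,y in(([*M,.009],80.65),([*q,.1],0),([*q,.009],0))]; print(s)
assert all(x is not None for x in s)
t0=current_clock()
arm.move_l([*M,.12]); arm.move_l([*M,.009]); eoat.command_gripper(0.0); print(current_finger_gap(),current_finger_force())
arm.move_l([*M,.11],max_speed=.12); print(current_ft_force(),current_finger_force()); arm.wait(.15)
arm.move_ptp([*q,.11],[180,0,0]); arm.move_l([*q,.03]); arm.move_l([*q,.0095],max_speed=.04)
print(current_ft_force(),current_finger_force())
eoat.command_gripper(1.0); arm.move_l([*q,.16]); arm.wait(.2)
arm.move_ptp([.5,.02,.2],[180,0,90]) 
print(current_clock()-t0,current_clock())
c=cam("top","t2.png"); print(foil(c,q)); c=cam("scene","s2.png"); print(foil(c,q))
```

```text
[array([-6.72831493e+00,  4.06690143e+01,  1.17067939e+02, -2.54444375e-14,
        2.22630464e+01,  2.62168507e+00]), array([-2.63418933e+01,  3.52594015e+01,  9.72718751e+01, -2.54444375e-14,
        4.74687233e+01,  6.36581067e+01]), array([-2.63418933e+01,  4.40429486e+01,  9.93210113e+01, -2.54444375e-14,
        3.66360401e+01,  6.36581067e+01])]
0.5741061596350558 29.998531434684992
[ 0.40037302  0.69272258 -4.46343058] 29.997933749109507
[ 0.81855405 -0.1324138  -2.96727481] 29.99811866786331
9.291599999999999 18.3833
(array([ 544. , -145.9,  215.6,   50.3]), 0.006616267841309309, np.float64(-179.9058178467032), array([ 0.5427, -0.1458]), 1075, [[399, 159], [417, 208]])
(array([ 548.1, -140.1,  225. ,   55.1]), 0.5528209209442139, np.float64(-179.41646025231316), array([ 0.5495, -0.1415]), 915, [[226, 164], [282, 129]])
```

View pics/t2.png

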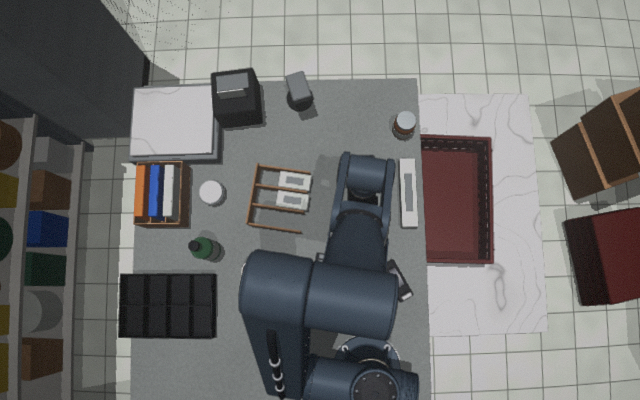

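View pics/s2.png

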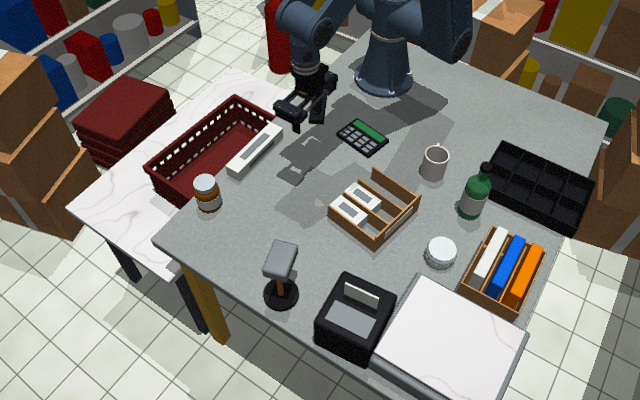

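The carton lies square along the edge, at columns 399–417 and rows 159–227 in the top view, and centred in front of the basket. Now I'll push it off with the open fingers side by side along its length.

Run:
```python
from h import *
s=[planner.solve_ik([.543,y,.012],[180,0,90]) for y in(-.06,-.225)]; print(s)
arm.move_ptp([.543,-.06,.1],[180,0,90]); arm.move_l([.543,-.06,.012])
arm.move_l([.543,-.225,.012],max_speed=.12); print(current_ft_force())
arm.wait(.3); arm.move_l([.543,-.2,.12]); arm.move_ptp([.5,.02,.2],[180,0,90]); arm.wait(.5)
print(current_clock(),current_ft_force())
c=cam("top","t3.png"); W=cloud(c); cv2.imwrite("pics/t3c.png",cv2.resize(c["frame"][100:290,240:520,::-1],(800,543)))
f=c["frame"].astype(int); m=((f.max(2)-f.min(2))<40)&(W[...,1]<-.2)&(W[...,1]>-.46)&(abs(W[...,0]-.543)<.2)&(f.mean(2)>95)&(W[...,2]<-.08)
P=W[m]; print(len(P),np.percentile(P,[2,50,98],axis=0).round(3))
```

```text
[array([-1.80286152e+01,  4.31448797e+01,  1.01617120e+02, -2.54444375e-14,
        3.52380008e+01, -1.80286152e+01]), array([-3.33930242e+01,  4.47908663e+01,  9.54296839e+01, -2.54444375e-14,
        3.97794498e+01, -3.33930242e+01])]
[ 0.5235334   1.09946946 -0.82241398]
23.975 [-0.24330931 -0.13967744  0.67855411]
925 [[ 0.437 -0.333 -0.186]
 [ 0.542 -0.297 -0.141]
 [ 0.651 -0.273 -0.133]]
```

View pics/t3c.png

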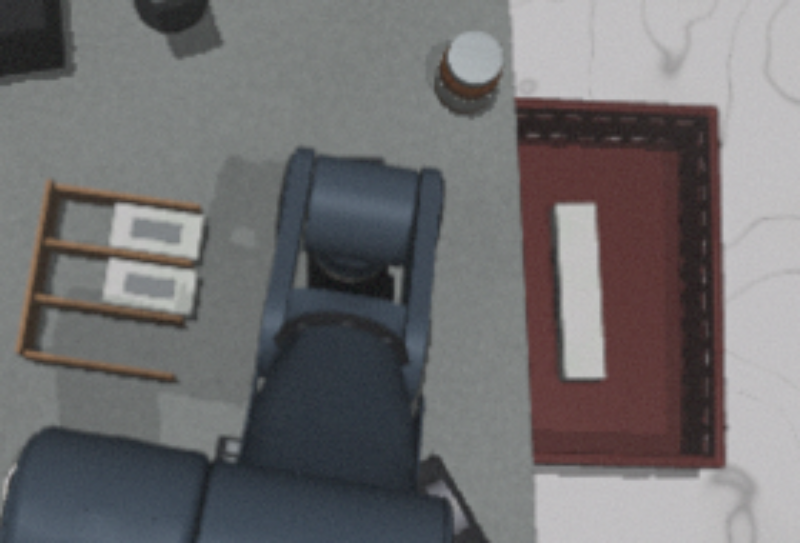

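The carton lies flat in the basket at about (580,290) in the crop, and the arm is clear of everything.

```bash
python3 -c "
from rig import *
print(job.close_job())"
```

```text
the job is handed in; nothing more can be done
None
```

The long carton was drawn from its lane, set down, regripped by its middle, laid along the edge and pushed off; the last picture shows it flat in the basket, and I handed the job in at about 24 s on the robot's clock (no verdict was returned).

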